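# Regrip the switch probe and set the odd rocker

## Robot

A 6-joint arm with a two-finger parallel gripper is mounted at the origin on a cart in front of the work surface, level with it; the furniture and walls round the work are solid. World frame = base frame: x ahead of the robot, y to its left, z up, the work surface at z = 0. Lengths are in m, angles in rad, forces in N, time in s.
With the tool pointing down it reaches from about 0.425 to 0.95 m from the base axis. Payload 3.5 kg.
Tool frame: the origin (TCP) lies between the finger pads; the fingertips stand 14 mm ahead of it and the grasp point (between the pads) lies 5 mm behind it; z points along the fingers, y is the line along which they close (so a half turn about z gives the same grasp; the last joint's range is limited). The gripper opens to 85 mm and grips with 20 to 120 N. Pads are 22 mm wide; open, the fingers measure 114 mm over their backs; the gripper's body (76 mm by 85 mm) begins 54 mm behind the grasp point. The pads swing forward as they close: fully open they stand 13 mm farther back than shut.
Start: joints at [1.136, 0.286, 1.577, -0, 1.279, -0.15], TCP at [0.19, 0.648, 0.221] pointing down, gripper open.
Joint ranges: [-2.77, 2.77], [-0.9, 2.22], [0.21, 2.48], [-1.53, 4.67], [0.24, 2.81], [-2.84, 2.84]. Speed limits (rad/s): [2.79, 2.79, 3.14, 3.14, 3.14, 3.14].

## Interface

Orientations are given as a unit quaternion [x, y, z, w].
In Python, from plant import * gives the robot as it stands.
- The arm moves only by the tool step_arm, never from a script. Its argument "commands" is a list of rows, each an object of numbers: "gripper": the gripper's target within -1 to 1 (shut at 1, half-way at 0, fully open at -1); "x", "y", "z": the shift along the tool's x, y, z in mm; "spin": the turn about the tool's z in degrees. A call has exactly 10 rows; each row shifts and turns the commanded pose from where the row before left it, along the tool's axes as they then stand; what a row does not reach is not made up. A row lasts 1/10 s, in which the tool goes at most 50 mm and 8.59 degrees, less where a joint would pass 70% of its speed; a pose out of reach is approached as far as the arm can. A call with a gripper value outside its range is refused whole. The fingers move at their own pace and stop on an object; "force" is the grip in N (left out, the last holds). Time passes only in rows, so rows that do not move let the fingers close, or fill a call up. It gives the time, the measured TCP pose, the force, the opening and the grip force at its end, in the units of the state.
- get_state(): the state, without advancing time (a new reading comes with each control period).
- read_camera(name): name is "scene" or "top" or "wrist"; returns a dict with "color" (384x512x3 uint8, red, green, blue), "z_map" (384x512 float32, m along the optical axis (not along the pixel's ray), 0 where there is no reading), "fx", "fy", "cx", "cy" (pixels), "distortion" ([k1, k2, p1, p2, k3] as OpenCV has them; the pictures are not rectified), "eye" and "attitude" of the camera in the world; the wrist camera has in their place "mount" (4x4, takes a point from camera to tool coordinates, whose origin is the TCP and whose axes are the flange's). Camera axes: x right, y up, looking along -z (the intrinsics and any distortion apply to the point x, -y, -z); pixel columns grow to the right and rows downward; lengths in m; the calibration is good to about 2 mm. A picture is of the moment at which its call begins: read the wrist's pose just before it.
- sign_off(): hands the job in; it is judged then, once.
The state is a dict: "time": time; "qpos": joint angles; "dq": joint speeds; "joint_efforts": joint torques, N m; "eef_pos": TCP position; "tcp_rot": TCP orientation; "contact_force": force on the tool from outside, world axes, zero at the start; "wrist_torque": the same for the moment, N m; "opening": opening from 0.0 (shut) to 1.0 (fully open); "finger_force": force on a finger pad.
Only numpy, scipy, OpenCV 4.12 (cv2) and the standard library are available. Lean on these libraries where they do the work, as an engineer would, in place of code of your own. Each camera call takes 0.05 s, during which the arm holds its last target. There are 200 camera calls.

## Task

The four rocker switches on the grey control box should all have their upper half pushed in, but one still has it sticking out. Draw the switch probe out of its storage sleeve by the thin shaft, lay it down flat on the desk and let go, take it up again by the thick handle, and with its tip push in the upper half of that one rocker as far as it goes. Then lay the probe gently down flat on the desk, clear of the sleeve; do not drop it, touch the rockers with nothing but the probe, and leave the other rockers and everything else on the desk as they are.

Things in the scene. Friction and masses are not known exactly. Their poses are not given: they have to be found in the camera images.
- control_box: grey box fixed to the desk, 144 mm wide, 126 deep, 128 high; front sloped back 0.25 rad, with a row of four white rockers. Origin on the desk under the rocker pivots, mid-width; x level, into the box (the way a rocker is pushed), y along the row, z up. Pivots at x 0, z 78, y -42, -14, 14, 42 mm. Front reaches x = -34 mm at its foot. Place and yaw vary
- sleeve: aluminium storage sleeve fixed to the desk, 112 mm long (x), 42 wide, 50 high, four screw lugs at the foot reach 37 mm to each side. Origin under its centre on the desk; x along the bore to the open mouth at x = +56 mm, z up. Bore 32 mm square, floor 14 mm above the desk, back closed at x = -51 mm, roofed all along
- probe: loose probe, 176 mm long, about 60 g: white square handle 26 mm thick from x -46 to 46 mm, then a grey shaft 8 mm square to x = 130. Origin on the axis, mid-handle (balance point at x = +6); x to the tip. Starts with its handle in the sleeve, x along the sleeve's x, axis 27 mm above the desk, 74 mm of shaft out of the mouth. Lying on the desk its axis is 13 mm up
- probe_tip (a point): foremost point of the probe's nose, on its axis; nose radius 4 mm. The nose fits the rockers' wells (the handle, 26 mm, does not)
- rocker_0 (a joint): tilt of a rocker, rad: -0.3 upper half out to the front, +0.3 upper half fully in; stays where left; about 4 N at mid upper half turns it, 7 mm of travel in all. This one starts with its upper half out; its place in the row varies
- rocker_0_upper (a point): middle of the front face of rocker_0's upper half, 11 mm above its pivot; turns with it. Rocker 17 mm wide, 42 high, in a black well with an opening 20 wide, 50 high, whose rim is 22 mm in front of the pivot
- rocker_1 (a joint): tilt of a rocker, rad: -0.3 upper half out to the front, +0.3 upper half fully in; stays where left; about 4 N at mid upper half turns it, 7 mm of travel in all. Starts with its upper half in; its place in the row varies
- rocker_1_upper (a point): middle of the front face of rocker_1's upper half, 11 mm above its pivot; turns with it. Rocker 17 mm wide, 42 high, in a black well with an opening 20 wide, 50 high, whose rim is 22 mm in front of the pivot
- rocker_2 (a joint): tilt of a rocker, rad: -0.3 upper half out to the front, +0.3 upper half fully in; stays where left; about 4 N at mid upper half turns it, 7 mm of travel in all. Starts with its upper half in; its place in the row varies
- rocker_2_upper (a point): middle of the front face of rocker_2's upper half, 11 mm above its pivot; turns with it. Rocker 17 mm wide, 42 high, in a black well with an opening 20 wide, 50 high, whose rim is 22 mm in front of the pivot
- rocker_3 (a joint): tilt of a rocker, rad: -0.3 upper half out to the front, +0.3 upper half fully in; stays where left; about 4 N at mid upper half turns it, 7 mm of travel in all. Starts with its upper half in; its place in the row varies
- rocker_3_upper (a point): middle of the front face of rocker_3's upper half, 11 mm above its pivot; turns with it. Rocker 17 mm wide, 42 high, in a black well with an opening 20 wide, 50 high, whose rim is 22 mm in front of the pivot
- petri_0: shallow clear round dish, 58 mm across, 16 mm high; a bystander standing loose on the desk; origin under its centre
- coverslip_box: small white box, 29 x 29 x 17 mm; a bystander standing loose on the desk; origin under its centre
- slide_mailer_0: flat white slide case, 34 x 84 x 15 mm; a bystander standing loose on the desk; origin under its centre
- vial_0: small glass vial with a white cap, 22 mm across, 52 mm high; a bystander standing loose on the desk; origin under its centre
- tally_counter: small round hand counter, 54 x 62 x 33 mm; a bystander standing loose on the desk; origin under its centre

How it is judged:
On the way, in this order (a step that is already met when the one before it is completed fails the run):
1. the probe lies flat on the desk, out of the sleeve, let go (horizontal distance between probe and sleeve above 0.1 m and height (world z) of probe between 0.005 and 0.022 m and height (world z) of probe_tip below 0.03 m and contact force between each of the arm, the fingers and probe below 0.05 N and linear speed of probe below 0.03 m/s), for 0.1 s.
2. the probe is held up by its handle (height (world z) of probe above 0.035 m and contact force between the fingers and probe above 0.5 N and x of the grasp point in the frame of probe below 0.048 m), for 0.1 s.
3. the odd rocker's upper half has been pushed in with the probe's tip (value of joint rocker_0 above 0.2 rad and contact force between the fingers and probe above 0.5 N and x of the grasp point in the frame of probe below 0.048 m and distance between probe_tip and rocker_0_upper below 0.025 m), for 0.05 s.
At the end, for the whole second after the job is handed in: all four rockers have their upper half in (joint of the odd one above 0.2 rad, of the others above 0.18 rad), and the probe lies still and flat on the desk (handle axis 5 to 22 mm and tip under 30 mm above it), its middle more than 100 mm from the sleeve's (value of joint rocker_0 above 0.2 rad and value of joint each of rocker_1, rocker_2, rocker_3 above 0.18 rad and horizontal distance between probe and sleeve above 0.1 m and height (world z) of probe between 0.005 and 0.022 m and height (world z) of probe_tip below 0.03 m and linear speed of probe below 0.02 m/s); the robot touches nothing.
It fails at once if the robot itself touches a rocker (contact force between any of the fingers, the arm and rocker_0 above 0.5 N or contact force between any of the fingers, the arm and rocker_1 above 0.5 N or contact force between any of the fingers, the arm and rocker_2 above 0.5 N or contact force between any of the fingers, the arm and rocker_3 above 0.5 N).
It fails at once if another rocker is pushed out of its setting (value of joint any of rocker_1, rocker_2, rocker_3 below 0.1 rad).
It fails at once if the probe is dropped from more than about 2 cm (contact force between anything else and probe below 0.02 N and linear speed of probe above 0.65 m/s).
It fails at once if a bystander is shifted by more than 2 cm (distance of any of petri_0, coverslip_box, slide_mailer_0, vial_0, tally_counter from where it was at the start of the episode above 0.02 m).
It also fails if it takes over 69 s, if anything falls off the work surface, if the arm or the gripper's body presses on something with over 40 N, if the wrist force passes 120 N, or if a joint passes its speed limit or range.

## Working session

There is one attempt and no reset: what is moved stays moved. The work goes in short steps, Python scripts to look and compute and a tool call to move; the robot and the scene stay as the last step left them, time stands still between calls to the robot, and variables do not carry over. Pictures are saved under pics/ and viewed, at most 10 in all, crops included, and the job is handed in when it is done.

Besides the shell and the picture viewer there is one more tool, called after "Call:" by a JSON object that holds its "name" and its "arguments". step_arm: Moves the arm, as the interface text tells. Its arguments: {"type":"object","properties":{"commands":{"type":"array"},"force":{"type":"number"}},"required":["commands"]}

```bash
mkdir -p pics
cat > h.py <<'E'
from plant import *
import numpy as np, cv2
from scipy.spatial.transform import Rotation as R
np.set_printoptions(precision=4,suppress=True)
def cloud(c,T=None):
    h,w=c["z_map"].shape
    K=np.array([[c["fx"],0,c["cx"]],[0,c["fy"],c["cy"]],[0,0,1.]])
    u,v=np.meshgrid(np.arange(w),np.arange(h))
    p=cv2.undistortPoints(np.stack([u,v],-1).reshape(-1,1,2).astype(np.float64),K,np.array(c["distortion"],float)).reshape(h,w,2)
    z=c["z_map"].astype(float)
    P=np.stack([p[...,0]*z,-p[...,1]*z,-z],-1)
    if T is None:
        a=np.array(c["attitude"],float)
        Rm=R.from_quat(a).as_matrix() if a.size==4 else a.reshape(3,3)
        return P@Rm.T+np.array(c["eye"])
    return P@T[:3,:3].T+T[:3,3]
def wrist():
    s=get_state(); c=read_camera("wrist")
    T=np.eye(4);T[:3,:3]=R.from_quat(s["tcp_rot"]).as_matrix();T[:3,3]=s["eef_pos"]
    return c,cloud(c,T@np.array(c["mount"])),s
def save(c,n): cv2.imwrite("pics/"+n+".png",c["color"][...,::-1])
E
python3 - <<'E'
from h import *
for n in("scene","top"):
    c=read_camera(n);save(c,n);P=cloud(c);np.save(n,P);print(n,c["eye"],c["attitude"],c["fx"])
    np.save(n+"c",c["color"])
a=np.vstack([cv2.imread("pics/top.png")]);
s=get_state();print(s["eef_pos"],s["tcp_rot"],R.from_quat(s["tcp_rot"]).as_matrix())
E
```

```text
scene [0.0688 0.6699 0.7615] [-0.1397  0.3883  0.8655 -0.2838] 466.14017996584806
top [0.4874 0.044  1.044 ] [ 0.0308 -0.0341 -0.6991  0.7135] 397.84647862659546
[0.1894 0.6472 0.2201] [ 0.1419  0.9899 -0.001  -0.0003] [[-0.9597  0.281  -0.0009]
 [ 0.281   0.9597 -0.002 ]
 [ 0.0003 -0.0022 -1.    ]]
```

View pics/top.png

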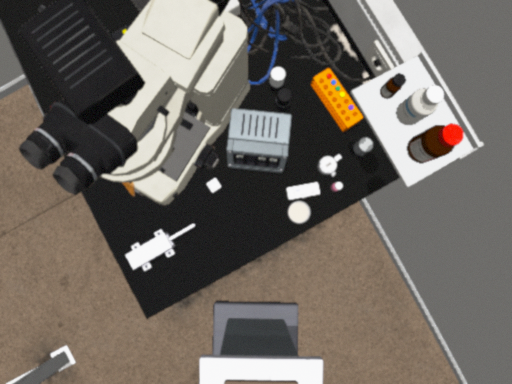

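View pics/scene.png

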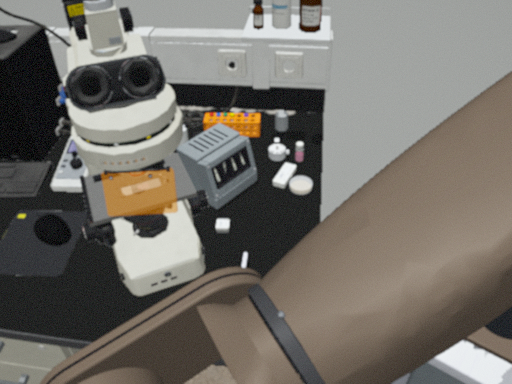

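Top view: sleeve at (150,250) with the shaft out to (195,226); control box at (260,140), rockers facing down the picture; coverslip box (214,185), mailer (303,190), petri (299,212), vial (337,186), counter (329,165). Microscope head overhead to the left.

Run:
```python
from h import *
P=np.load("top.npy");C=np.load("topc.npy")
def reg(u0,u1,v0,v1,z0,z1):
    Q=P[v0:v1,u0:u1].reshape(-1,3);return Q[(Q[:,2]>z0)&(Q[:,2]<z1)]
def rect(Q,n):
    r=cv2.minAreaRect((Q[:,:2]*1000).astype(np.float32));print(n,len(Q),np.array(r[0]),np.array(r[1]),r[2],"z",np.median(Q[:,2]),"\n",cv2.boxPoints(r))
rect(reg(118,180,225,275,.042,.06),"sleeve")
rect(reg(176,200,220,240,.02,.05),"shaft")
rect(reg(220,300,95,180,.115,.14),"boxtop")
for n,u,v in[("cover",214,185),("mailer",303,190),("petri",299,212),("vial",337,186),("tally",329,165)]:
    print(n,P[v,u])
for u,v in[(195,226),(188,230),(180,235),(175,180),(145,195),(100,150),(75,170),(150,315),(200,288),(300,245),(240,265)]:print((u,v),P[v,u])
```

```text
sleeve 754 [423.7561 289.1347] [ 43.0888 112.0307] 32.269622802734375 z 0.04995910115302016 
 [[375.6325 324.9955]
 [435.4462 230.2686]
 [471.8797 253.2739]
 [412.066  348.0008]]
shaft 69 [478.5181 202.612 ] [ 8.0218 54.7604] 31.140947341918945 z 0.03097490512372958 
 [[460.9257 223.9724]
 [489.2447 177.1031]
 [496.1105 181.2516]
 [467.7915 228.1208]]
boxtop 2710 [726.9926  31.3254] [169.1339 137.195 ] 84.38111877441406 z 0.12720703225800678 
 [[650.4446 -46.1187]
 [786.9804 -59.5516]
 [803.5405 108.7696]
 [667.0047 122.2025]]
cover [0.5952 0.1323 0.0152]
mailer [ 0.5869 -0.0995  0.0158]
petri [ 0.5295 -0.0897  0.0146]
vial [ 0.5956 -0.1812  0.049 ]
tally [ 0.6523 -0.1651  0.0276]
(195, 226) [ 0.4879  0.1804 -0.0007]
(188, 230) [0.4771 0.1981 0.002 ]
(180, 235) [ 0.4634  0.2198 -0.0047]
(175, 180) [0.5885 0.2061 0.1685]
(145, 195) [0.5644 0.3084 0.028 ]
(100, 150) [0.5967 0.265  0.4673]
(75, 170) [0.5636 0.2932 0.4855]
(150, 315) [ 0.2541  0.2915 -0.0018]
(200, 288) [ 0.3275  0.163  -0.0017]
(300, 245) [ 0.4126 -0.1957 -0.7543]
(240, 265) [ 0.3892  0.0604 -0.0007]
```

Run:
```python
from h import *
P=np.load("top.npy");C=np.load("topc.npy")
m=((P[...,2]>.118)&(P[...,2]<.136)).astype(np.uint8);m[:, :222]=0;m[:,298:]=0;m[:95]=0;m[180:]=0
m=cv2.morphologyEx(m,cv2.MORPH_OPEN,np.ones((5,5)))
n,l,st,_=cv2.connectedComponentsWithStats(m);k=1+np.argmax(st[1:,4]);Q=P[l==k]
r=cv2.minAreaRect((Q[:,:2]*1000).astype(np.float32));print(st[k],r,"\n",cv2.boxPoints(r))
# high obstacles near work corridor
for n in("top","scene"):
    A=np.load(n+".npy").reshape(-1,3)
    for z0,z1 in((.06,.2),(.2,.35),(.35,.6)):
        B=A[(A[:,2]>z0)&(A[:,2]<z1)&(A[:,0]>.35)&(A[:,0]<.64)&(A[:,1]>-.25)&(A[:,1]<.4)]
        g=np.round(B[:,:2]/.03).astype(int);u,c=np.unique(g,axis=0,return_counts=True);u=u[c>8]*30
        print(n,z0,{int(y):int(u[u[:,1]==y,0].min()) for y in np.unique(u[:,1])})
a=cv2.imread("pics/top.png")[95:185,215:305];b=cv2.imread("pics/scene.png")[115:215,170:270]
cv2.imwrite("pics/crop.png",np.hstack([cv2.resize(a,(400,400),interpolation=2),cv2.resize(b,(400,400),interpolation=2)]))
```

```text
[ 227  109   65   48 2606] ((710.6412963867188, 20.405174255371094), (144.0828857421875, 103.53800201416016), 85.16028594970703) 
 [[652.9789 -47.0117]
 [756.1477 -55.7471]
 [768.3037  87.8221]
 [665.1349  96.5574]]
top 0.06 {120: 630, 150: 630, 180: 600, 210: 600, 240: 600, 270: 570}
top 0.2 {-240: 570, -210: 630, 180: 630, 210: 570, 240: 570, 270: 570, 300: 570}
top 0.35 {-240: 630, 180: 630, 210: 600, 240: 570, 270: 540, 300: 540, 330: 540, 360: 570, 390: 570}
scene 0.06 {150: 630, 180: 630, 210: 600, 240: 600, 300: 570, 330: 600, 360: 630}
scene 0.2 {-240: 570, -210: 630, 210: 600, 240: 570, 270: 570, 300: 540, 330: 570, 360: 600}
scene 0.35 {-240: 630, 210: 600, 240: 570, 270: 540, 300: 540, 330: 540, 360: 570, 390: 570}
```

View pics/crop.png

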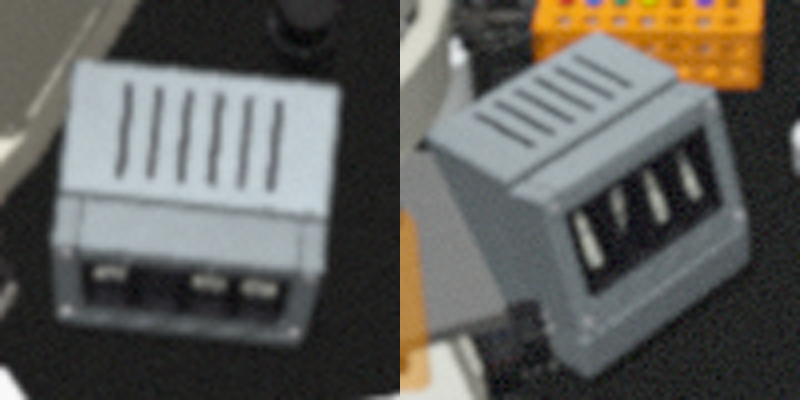

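Three rockers look alike; the second from the left (box y = +14) differs, so it is the odd one, to be confirmed from close up. Moving over the shaft.

Call:
{"name": "step_arm", "arguments": {"commands": [{"gripper": -1,"x": -30,"y": -26},{"gripper": -1,"x": -30,"y": -26},{"gripper": -1,"x": -30,"y": -26},{"gripper": -1,"x": -30,"y": -26},{"gripper": -1,"x": -30,"y": -26},{"gripper": -1,"x": -30,"y": -26},{"gripper": -1,"x": -30,"y": -26},{"gripper": -1,"x": -30,"y": -26},{"gripper": -1,"x": -30,"y": -26},{"gripper": -1,"x": -30,"y": -26}], "force": 60}}

```text
invalid input
```

Call:
{"name": "step_arm", "arguments": {"commands": [{"gripper": -1,"x": -28,"y": -22},{"gripper": -1,"x": -27,"y": -22},{"gripper": -1,"x": -27,"y": -23},{"gripper": -1,"spin": 8},{"gripper": -1,"spin": 8},{"gripper": -1,"spin": 8},{"gripper": -1,"spin": 8},{"gripper": -1,"spin": 8},{"gripper": -1,"spin": 1.4},{"gripper": 0}]}}

```text
invalid input
```

```bash
cat >> h.py <<'E'
def tgt(x,y,z,yaw=None):
    "print mm shift in present tool axes (apply before spin) and spin for tool y axis at yaw (deg)"
    s=get_state();M=R.from_quat(s["tcp_rot"]).as_matrix();d=M.T@(np.array([x,y,z])-s["eef_pos"])*1000
    sp=0 if yaw is None else (np.degrees(np.arctan2(M[1,1],M[0,1]))-yaw+90)%180-90
    print("shift",d.round(1),"spin",round(sp,1),"eef",s["eef_pos"],"t",s["time"],"q",s["qpos"])
E
python3 - <<'E'
from h import *
tgt(.4639,.2257,.12,32.3)
c,P,s=wrist();save(c,"w1");np.save("w1",P)
Q=P.reshape(-1,3)
for n,z0,z1,b in(("sleeve",.044,.056,(.35,.5,.2,.36)),("shaft",.024,.038,(.455,.52,.16,.24))):
    A=Q[(Q[:,2]>z0)&(Q[:,2]<z1)&(Q[:,0]>b[0])&(Q[:,0]<b[1])&(Q[:,1]>b[2])&(Q[:,1]<b[3])]
    r=cv2.minAreaRect((A[:,:2]*1000).astype(np.float32));print(n,len(A),r,np.median(A,0))
E
```

```text
shift [-381.9 -327.2  100.7] spin 41.4 eef [0.1894 0.6472 0.2201] t 0.1 q [ 1.136   0.2871  1.5781 -0.      1.2786 -0.15  ]
sleeve 487 ((391.93609619140625, 325.0113220214844), (53.45227813720703, 32.548309326171875), 75.28584289550781) [0.3962 0.3274 0.0492]
shaft 0 ((0.0, 0.0), (0.0, 0.0), 0.0) [nan nan nan]
  return _methods._mean(a, axis=axis, dtype=dtype,
  ret = um.true_divide(
```

View pics/w1.png

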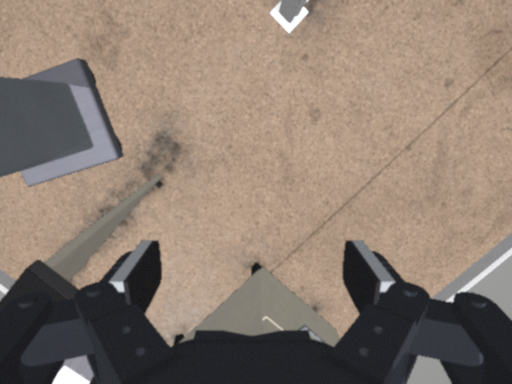

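The arm did not move: both calls were refused, probably because rows need every key. The picture only shows floor from the start pose (sleeve's white corner at (70,375)). Retrying with full rows.

Call:
{"name": "step_arm", "arguments": {"commands": [{"gripper": -1,"x": -30,"y": -26,"z": 0,"spin": 0},{"gripper": -1,"x": -30,"y": -26,"z": 0,"spin": 0},{"gripper": -1,"x": -30,"y": -26,"z": 0,"spin": 0},{"gripper": -1,"x": -30,"y": -26,"z": 0,"spin": 0},{"gripper": -1,"x": -30,"y": -26,"z": 0,"spin": 0},{"gripper": -1,"x": -30,"y": -26,"z": 0,"spin": 0},{"gripper": -1,"x": -30,"y": -26,"z": 0,"spin": 0},{"gripper": -1,"x": -30,"y": -26,"z": 0,"spin": 0},{"gripper": -1,"x": -30,"y": -26,"z": 0,"spin": 0},{"gripper": -1,"x": -30,"y": -26,"z": 0,"spin": 0}], "force": 60}}

```text
time: 1.15
eef_pos: [0.4049, 0.3125, 0.2212]
tcp_rot: [0.142, 0.99, -0.0, -0.0]
contact_force: [0.2, 1.3, -1.2]
opening: 0.996
finger_force: 0.0
```

Call:
{"name": "step_arm", "arguments": {"commands": [{"gripper": -1,"x": -28,"y": -22,"z": 0,"spin": 0},{"gripper": -1,"x": -27,"y": -22,"z": 0,"spin": 0},{"gripper": -1,"x": -27,"y": -23,"z": 0,"spin": 0},{"gripper": -1,"x": 0,"y": 0,"z": 10,"spin": 8},{"gripper": -1,"x": 0,"y": 0,"z": 10,"spin": 8},{"gripper": -1,"x": 0,"y": 0,"z": 10,"spin": 8},{"gripper": -1,"x": 0,"y": 0,"z": 10,"spin": 8},{"gripper": -1,"x": 0,"y": 0,"z": 10,"spin": 8},{"gripper": 0,"x": 0,"y": 0,"z": 10,"spin": 1.4},{"gripper": 0,"x": 0,"y": 0,"z": 0,"spin": 0}]}}

```text
time: 2.15
eef_pos: [0.4631, 0.2263, 0.1594]
tcp_rot: [0.482, 0.876, -0.001, -0.001]
contact_force: [-0.3, -0.3, -0.3]
opening: 0.692
finger_force: 0.0
```

Run:
```python
from h import *
tgt(.4639,.2257,.12,32.3)
c,P,s=wrist();save(c,"w2");np.save("w2",P)
Q=P.reshape(-1,3)
for n,z0,z1,b in(("sleeve",.044,.056,(.35,.5,.2,.36)),("shaft",.024,.038,(.455,.52,.16,.235))):
    A=Q[(Q[:,2]>z0)&(Q[:,2]<z1)&(Q[:,0]>b[0])&(Q[:,0]<b[1])&(Q[:,1]>b[2])&(Q[:,1]<b[3])]
    if len(A): r=cv2.minAreaRect((A[:,:2]*1000).astype(np.float32));print(n,len(A),r,np.median(A,0))
```

```text
shift [-1.   0.5 39.4] spin 0.1 eef [0.4631 0.2263 0.1594] t 2.15 q [ 0.2575 -0.0037  2.0188 -0.      1.1303 -0.308 ]
sleeve 7256 ((422.9841003417969, 289.194091796875), (41.80421447753906, 112.58291625976562), 31.149850845336914) [0.421  0.2927 0.0501]
shaft 527 ((473.8402099609375, 206.9445343017578), (7.75627326965332, 66.19219970703125), 32.16992950439453) [0.4732 0.208  0.0309]
```

View pics/w2.png

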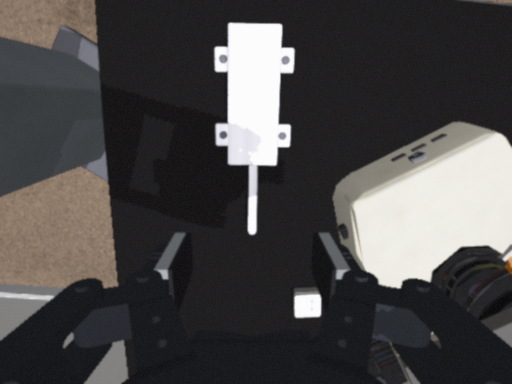

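Wrist view: sleeve at (254,95), shaft from (252,165) to (252,232), in line with the fingers; coverslip box at (307,303). Going down to grasp the shaft, TCP (0.464, 0.223, 0.031).

Run:
```python
from h import *
tgt(.4641,.2229,.031,31.8)
```

```text
shift [ -3.3  -1.3 129.5] spin 0.6 eef [0.4637 0.2265 0.1605] t 2.2 q [ 0.2576 -0.0045  2.0175 -0.      1.1307 -0.3082]
```

Call:
{"name": "step_arm", "arguments": {"commands": [{"gripper": 0,"x": -3.5,"y": -1,"z": 20,"spin": 0.6},{"gripper": 0,"x": 0,"y": 0,"z": 30,"spin": 0},{"gripper": 0,"x": 0,"y": 0,"z": 30,"spin": 0},{"gripper": 0,"x": 0,"y": 0,"z": 25,"spin": 0},{"gripper": 0,"x": 0,"y": 0,"z": 15,"spin": 0},{"gripper": 0,"x": 0,"y": 0,"z": 8,"spin": 0},{"gripper": 0,"x": 0,"y": 0,"z": 0,"spin": 0},{"gripper": 1,"x": 0,"y": 0,"z": 0,"spin": 0},{"gripper": 1,"x": 0,"y": 0,"z": 0,"spin": 0},{"gripper": 1,"x": 0,"y": 0,"z": 0,"spin": 0}]}}

```text
time: 3.2
eef_pos: [0.4662, 0.2234, 0.0346]
tcp_rot: [0.487, 0.873, 0.001, 0.001]
contact_force: [0.2, -1.6, -0.8]
opening: 0.004
finger_force: 0.0
```

Call:
{"name": "step_arm", "arguments": {"commands": [{"gripper": 1,"x": 0,"y": 0,"z": 0,"spin": 0},{"gripper": 1,"x": 0,"y": 0,"z": 0,"spin": 0},{"gripper": 1,"x": 0,"y": 0,"z": 0,"spin": 0},{"gripper": 1,"x": 0,"y": 0,"z": 0,"spin": 0},{"gripper": 1,"x": 0,"y": 0,"z": 0,"spin": 0},{"gripper": 1,"x": 0,"y": 0,"z": 0,"spin": 0},{"gripper": 1,"x": 0,"y": 0,"z": 0,"spin": 0},{"gripper": 1,"x": 0,"y": 0,"z": 0,"spin": 0},{"gripper": 1,"x": 0,"y": 0,"z": -0.5,"spin": 0},{"gripper": 1,"x": 0,"y": 0,"z": -0.5,"spin": 0}]}}

```text
time: 4.2
eef_pos: [0.4654, 0.2231, 0.0344]
tcp_rot: [0.487, 0.873, -0.0, -0.0]
contact_force: [-0.3, -1.1, 0.3]
opening: 0.003
finger_force: 0.0
```

Run:
```python
from h import *
s=get_state();d=np.array([.527,-.85])*.125
tgt(s["eef_pos"][0]+d[0],s["eef_pos"][1]+d[1],.032,31.8)
print(s["finger_force"],s["opening"],s["contact_force"])
```

```text
shift [-125.     0.3    2.4] spin -0.1 eef [0.4654 0.2231 0.0344] t 4.2 q [ 0.2503  0.1807  2.0851 -0.      0.8759 -0.3026]
0.0 0.002822717828855005 [-0.3125 -1.143   0.3211]
```

Nothing gripped. Open, rise and look.

Call:
{"name": "step_arm", "arguments": {"commands": [{"gripper": 0,"x": 0,"y": 0,"z": 0,"spin": 0},{"gripper": 0,"x": 0,"y": 0,"z": 0,"spin": 0},{"gripper": 0,"x": 0,"y": 0,"z": 0,"spin": 0},{"gripper": 0,"x": 0,"y": 0,"z": 0,"spin": 0},{"gripper": 0,"x": 0,"y": 0,"z": 0,"spin": 0},{"gripper": 0,"x": 0,"y": 0,"z": 0,"spin": 0},{"gripper": 0,"x": 0,"y": 0,"z": 0,"spin": 0},{"gripper": 0,"x": 0,"y": 0,"z": 0,"spin": 0},{"gripper": 0,"x": 0,"y": 0,"z": 0,"spin": 0},{"gripper": 0,"x": 0,"y": 0,"z": 0,"spin": 0}]}}

```text
time: 5.2
eef_pos: [0.4654, 0.2232, 0.0344]
tcp_rot: [0.487, 0.873, 0.0, 0.0]
contact_force: [-0.4, -0.1, -0.3]
opening: 0.498
finger_force: 0.0
```

Run:
```python
from h import *
tgt(.4641,.2229,.031,31.8)
c,P,s=wrist();save(c,"w3");print(s["opening"])
c=read_camera("top");T=cloud(c);Q=T[220:240,176:200].reshape(-1,3);Q=Q[(Q[:,2]>.02)&(Q[:,2]<.05)]
print(len(Q),np.median(Q,0) if len(Q) else 0)
```

```text
shift [ 0.4 -1.2  3.4] spin -0.1 eef [0.4654 0.2232 0.0344] t 5.2 q [ 0.2504  0.1808  2.0851 -0.      0.8757 -0.3026]
0.49771173008311154
40 [0.4849 0.1928 0.0309]
```

View pics/w3.png

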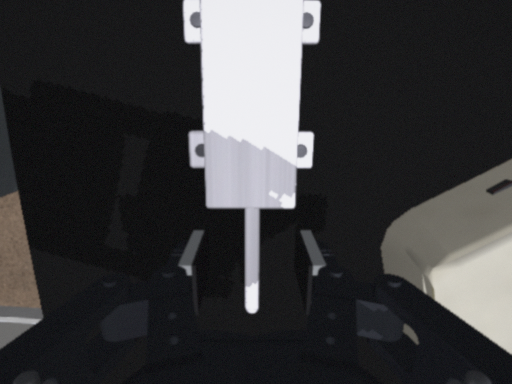

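Run:
```python
from h import *
c,P,s=wrist();print(np.array(c["mount"]))
for u,v in[(252,225),(252,260),(252,290),(252,303),(186,265),(192,262),(200,240),(318,265),(305,240),(195,300),(310,300),(250,195),(250,100)]:print(u,v,P[v,u])
Q=P.reshape(-1,3)
print(s["eef_pos"],s["joint_efforts"])
```

```text
[[-0.0006  0.9616  0.2743  0.0705]
 [ 1.      0.0007 -0.0002 -0.0012]
 [-0.0004  0.2743 -0.9616 -0.1526]
 [ 0.      0.      0.      1.    ]]
252 225 [0.4613 0.2279 0.0306]
252 260 [0.4727 0.2094 0.0297]
252 290 [0.483  0.1926 0.0297]
252 303 [0.4873 0.1857 0.0309]
186 265 [0.4371 0.2198 0.0839]
192 262 [0.4386 0.221  0.0821]
200 240 [0.4388 0.2199 0.0604]
318 265 [0.4797 0.2454 0.083 ]
305 240 [0.4786 0.2447 0.0609]
195 300 [0.4475 0.2075 0.0831]
310 300 [0.486  0.2311 0.083 ]
250 195 [0.4483 0.2471 0.0508]
250 100 [0.4262 0.283  0.0496]
[0.4654 0.2232 0.0344] [  0.0003 -30.2319 -23.0373  -0.0001   0.0004   0.    ]
```

Run:
```python
from h import *
c,P,s=wrist();M=R.from_quat(s["tcp_rot"]).as_matrix();L=(P-s["eef_pos"])@M*1000
for v in range(228,330,12):
    print(v,[tuple(L[v,u].round().astype(int)) for u in(183,190,197,201,205,296,302,306,312,320)])
```

```text
228 [(np.int64(-9), np.int64(-46), np.int64(36)), (np.int64(-9), np.int64(-41), np.int64(34)), (np.int64(-9), np.int64(-37), np.int64(35)), (np.int64(-9), np.int64(-35), np.int64(36)), (np.int64(-9), np.int64(-32), np.int64(35)), (np.int64(-9), np.int64(28), np.int64(35)), (np.int64(-9), np.int64(32), np.int64(36)), (np.int64(-9), np.int64(34), np.int64(35)), (np.int64(-9), np.int64(38), np.int64(35)), (np.int64(-9), np.int64(44), np.int64(35))]
240 [(np.int64(8), np.int64(-34), np.int64(-19)), (np.int64(11), np.int64(-29), np.int64(-26)), (np.int64(12), np.int64(-25), np.int64(-28)), (np.int64(12), np.int64(-24), np.int64(-28)), (np.int64(10), np.int64(-23), np.int64(-23)), (np.int64(7), np.int64(20), np.int64(-17)), (np.int64(12), np.int64(21), np.int64(-27)), (np.int64(11), np.int64(23), np.int64(-26)), (np.int64(11), np.int64(26), np.int64(-26)), (np.int64(8), np.int64(31), np.int64(-18))]
252 [(np.int64(12), np.int64(-29), np.int64(-39)), (np.int64(12), np.int64(-26), np.int64(-39)), (np.int64(12), np.int64(-23), np.int64(-39)), (np.int64(9), np.int64(-23), np.int64(-34)), (np.i
[... 2313 characters left out ...]
 np.int64(35)), (np.int64(-74), np.int64(31), np.int64(35)), (np.int64(-75), np.int64(35), np.int64(36)), (np.int64(-8), np.int64(20), np.int64(-50)), (np.int64(18), np.int64(15), np.int64(-84)), (np.int64(18), np.int64(17), np.int64(-84))]
324 [(np.int64(16), np.int64(-19), np.int64(-87)), (np.int64(18), np.int64(-17), np.int64(-89)), (np.int64(18), np.int64(-15), np.int64(-89)), (np.int64(-85), np.int64(-38), np.int64(36)), (np.int64(-85), np.int64(-35), np.int64(36)), (np.int64(-84), np.int64(31), np.int64(35)), (np.int64(-84), np.int64(35), np.int64(35)), (np.int64(-85), np.int64(38), np.int64(35)), (np.int64(18), np.int64(14), np.int64(-89)), (np.int64(17), np.int64(16), np.int64(-88))]
```

The camera shows the shaft untouched between the fingers, but the fingertips sit about 17 mm behind the TCP at half opening (roughly 25 mm shorter than stated), so they closed above the shaft. Going 28 mm lower.

Call:
{"name": "step_arm", "arguments": {"commands": [{"gripper": 0,"x": 0,"y": -1,"z": 8,"spin": 0},{"gripper": 0,"x": 0,"y": 0,"z": 8,"spin": 0},{"gripper": 0,"x": 0,"y": 0,"z": 7,"spin": 0},{"gripper": 0,"x": 0,"y": 0,"z": 5,"spin": 0},{"gripper": 0,"x": 0,"y": 0,"z": 0,"spin": 0},{"gripper": 1,"x": 0,"y": 0,"z": 0,"spin": 0},{"gripper": 1,"x": 0,"y": 0,"z": 0,"spin": 0},{"gripper": 1,"x": 0,"y": 0,"z": 0,"spin": 0},{"gripper": 1,"x": 0,"y": 0,"z": 0,"spin": 0},{"gripper": 1,"x": 0,"y": 0,"z": 0,"spin": 0}]}}

```text
time: 6.4
eef_pos: [0.4649, 0.2228, 0.0069]
tcp_rot: [0.487, 0.873, 0.0, 0.0]
contact_force: [-0.1, -0.1, 1.9]
opening: 0.073
finger_force: 59.2
```

Run:
```python
from h import *
s=get_state();d=np.array([.527,-.85])*.125
tgt(s["eef_pos"][0]+d[0],s["eef_pos"][1]+d[1],s["eef_pos"][2],31.8)
c,P,s=wrist();M=R.from_quat(s["tcp_rot"]).as_matrix();L=(P-s["eef_pos"])@M*1000
a=(abs(L[...,0])<14)&(abs(L[...,1])<16)&(L[...,1]!=0)
z=L[a][:,2];print(np.histogram(z,bins=range(-60,30,5)))
```

```text
shift [-125.     0.3    0. ] spin -0.1 eef [0.4649 0.2228 0.0069] t 6.4 q [ 0.2498  0.2294  2.0921  0.      0.819  -0.3032]
(array([856, 334, 626, 233, 378, 287, 299, 971, 115,   0,   0,   0,   0,
       102,   0,   0,   0]), array([-60, -55, -50, -45, -40, -35, -30, -25, -20, -15, -10,  -5,   0,
         5,  10,  15,  20,  25]))
```

Gripped (59 N, opening 0.073). Lift 1 mm and draw straight out.

Call:
{"name": "step_arm", "arguments": {"commands": [{"gripper": 1,"x": 0,"y": 0,"z": -1,"spin": 0},{"gripper": 1,"x": -6,"y": 0,"z": 0,"spin": 0},{"gripper": 1,"x": -12,"y": 0,"z": 0,"spin": 0},{"gripper": 1,"x": -15,"y": 0,"z": 0,"spin": 0},{"gripper": 1,"x": -15,"y": 0,"z": 0,"spin": 0},{"gripper": 1,"x": -15,"y": 0,"z": 0,"spin": 0},{"gripper": 1,"x": -15,"y": 0,"z": 0,"spin": 0},{"gripper": 1,"x": -15,"y": 0,"z": 0,"spin": 0},{"gripper": 1,"x": -15,"y": 0,"z": 0,"spin": 0},{"gripper": 1,"x": -15,"y": 0,"z": 0,"spin": 0}]}}

```text
time: 7.45
eef_pos: [0.5298, 0.1168, 0.0074]
tcp_rot: [0.487, 0.873, -0.0, -0.0]
contact_force: [0.4, 0.1, 0.3]
opening: 0.07
finger_force: 59.0
```

Call:
{"name": "step_arm", "arguments": {"commands": [{"gripper": 1,"x": -15,"y": -5,"z": 0,"spin": 0},{"gripper": 1,"x": -15,"y": -15,"z": 0,"spin": 0},{"gripper": 1,"x": -12,"y": -14,"z": 0,"spin": 0},{"gripper": 1,"x": -4,"y": -5,"z": 0,"spin": 0},{"gripper": 1,"x": 0,"y": 0,"z": 3,"spin": 0},{"gripper": 1,"x": 0,"y": 0,"z": 3,"spin": 0},{"gripper": 1,"x": 0,"y": 0,"z": 3,"spin": 0},{"gripper": 1,"x": 0,"y": 0,"z": 3,"spin": 0},{"gripper": 1,"x": 0,"y": 0,"z": 1,"spin": 0},{"gripper": 1,"x": 0,"y": 0,"z": 0,"spin": 0}]}}

```text
time: 8.45
eef_pos: [0.5199, 0.0587, -0.0059]
tcp_rot: [0.487, 0.873, -0.0, -0.0]
contact_force: [-0.1, -0.2, -0.5]
opening: 0.07
finger_force: 59.0
```

Run:
```python
from h import *
tgt(.521,.059,-.007)
c=read_camera("top");T=cloud(c);save(c,"top2");Q=T.reshape(-1,3)
A=Q[(Q[:,2]>.008)&(Q[:,2]<.045)&(Q[:,0]>.4)&(Q[:,0]<.6)&(Q[:,1]>0.0)&(Q[:,1]<.2)]
print(len(A));
c,P,s=wrist();save(c,"w4");Q=P.reshape(-1,3)
A=Q[(Q[:,2]>.018)&(Q[:,2]<.05)&(Q[:,0]>.4)&(Q[:,0]<.56)&(Q[:,1]>.09)&(Q[:,1]<.2)]
r=cv2.minAreaRect((A[:,:2]*1000).astype(np.float32));print(len(A),r)
d=(A[:,:2]-[.48,.125])@[.527,-.85];
for a in range(-50,60,20):
    m=abs(d*1000-a)<10;print(a,m.sum(),np.median(A[m],0) if m.any() else "")
```

```text
shift [-0.3  1.1  1.1] spin 0 eef [ 0.5199  0.0587 -0.0059] t 8.45 q [-0.0817  0.2689  2.0739  0.      0.7995 -0.6352]
115
12527 ((482.55810546875, 117.2823486328125), (26.499799728393555, 74.173828125), 31.41914176940918)
-50 0 
-30 1758 [0.4659 0.1444 0.0269]
-10 4056 [0.4731 0.1328 0.0269]
10 3637 [0.4835 0.1157 0.027 ]
30 2889 [0.4947 0.0994 0.0271]
50 187 [0.507  0.0921 0.0266]
```

Handle top reads 27 mm high (26 + ~1): level, just above the desk. Lower 1 mm, let go, rise.

Call:
{"name": "step_arm", "arguments": {"commands": [{"gripper": 1,"x": 0,"y": 0,"z": 1,"spin": 0},{"gripper": 1,"x": 0,"y": 0,"z": 0,"spin": 0},{"gripper": 0.3,"x": 0,"y": 0,"z": 0,"spin": 0},{"gripper": 0.1,"x": 0,"y": 0,"z": 0,"spin": 0},{"gripper": 0,"x": 0,"y": 0,"z": 0,"spin": 0},{"gripper": 0,"x": 0,"y": 0,"z": 0,"spin": 0},{"gripper": 0,"x": 0,"y": 0,"z": 0,"spin": 0},{"gripper": 0,"x": 0,"y": 0,"z": -10,"spin": 0},{"gripper": 0,"x": 0,"y": 0,"z": -25,"spin": 0},{"gripper": 0,"x": 0,"y": 0,"z": -40,"spin": 0}]}}

```text
time: 9.55
eef_pos: [0.5178, 0.0585, 0.0673]
tcp_rot: [0.487, 0.873, -0.001, -0.003]
contact_force: [1.4, 0.1, -0.5]
opening: 0.5
finger_force: 0.0
```

Run:
```python
from h import *
c,P,s=wrist();save(c,"w5");Q=P.reshape(-1,3);print(s["opening"])
A=Q[(Q[:,2]>.02)&(Q[:,2]<.032)&(Q[:,0]>.42)&(Q[:,0]<.56)&(Q[:,1]>.06)&(Q[:,1]<.2)]
r=cv2.minAreaRect((A[:,:2]*1000).astype(np.float32));print(len(A),r,np.median(A[:,2]))
x,y=np.array(r[0])/1000
S=Q[(Q[:,2]>.012)&(Q[:,2]<.02)&(np.hypot(Q[:,0]-.53,Q[:,1]-.04)<.06)]
if len(S):print("shaft",cv2.minAreaRect((S[:,:2]*1000).astype(np.float32)))
tgt(x,y,.06)
```

```text
0.49983848911869055
6508 ((479.6697998046875, 122.3843994140625), (26.724401473999023, 95.17081451416016), 31.814767837524414) 0.025768974566482306
shaft ((524.4088134765625, 50.994415283203125), (17.00205421447754, 84.22402954101562), 36.56172561645508)
shift [78.  -4.1 15.7] spin 0 eef [0.524  0.0582 0.0761] t 9.6 q [-0.0819  0.1294  2.0501  0.0001  0.9528 -0.6352]
```

View pics/w5.png

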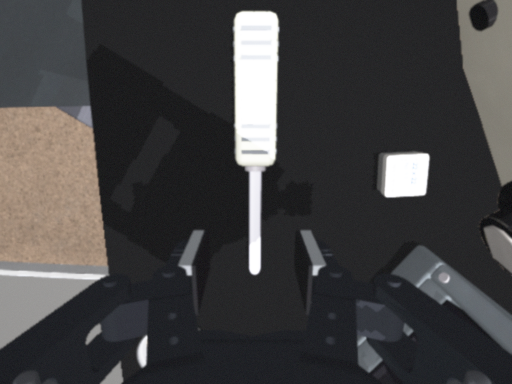

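The probe lies flat: handle (257,88), tip (255,270), coverslip box (404,174) untouched. Now over the handle at x ≈ +6 mm.

Run:
```python
from h import *
tgt(.483,.117,-.008,31.8)
```

```text
shift [72.  -4.6 83.7] spin -0.1 eef [0.524  0.0582 0.0761] t 9.6 q [-0.0819  0.1294  2.0501  0.0001  0.9528 -0.6352]
```

Call:
{"name": "step_arm", "arguments": {"commands": [{"gripper": 0,"x": 15,"y": 0,"z": 0,"spin": 0},{"gripper": 0,"x": 25,"y": 0,"z": 0,"spin": 0},{"gripper": 0,"x": 20,"y": 0,"z": 0,"spin": 0},{"gripper": 0,"x": 10,"y": 0,"z": 0,"spin": 0},{"gripper": 0,"x": 2,"y": 0,"z": 0,"spin": 0},{"gripper": 0,"x": 0,"y": 0,"z": 0,"spin": 0},{"gripper": 0,"x": 0,"y": 0,"z": 0,"spin": 0},{"gripper": 0,"x": 0,"y": 0,"z": 0,"spin": 0},{"gripper": 0,"x": 0,"y": 0,"z": 0,"spin": 0},{"gripper": 0,"x": 0,"y": 0,"z": 0,"spin": 0}]}}

```text
time: 10.6
eef_pos: [0.4825, 0.1193, 0.0684]
tcp_rot: [0.488, 0.873, -0.0, 0.0]
contact_force: [0.7, -0.7, -0.5]
opening: 0.501
finger_force: 0.0
```

Run:
```python
from h import *
c,P,s=wrist();Q=P.reshape(-1,3)
A=Q[(Q[:,2]>.02)&(Q[:,2]<.032)&(Q[:,0]>.42)&(Q[:,0]<.56)&(Q[:,1]>.06)&(Q[:,1]<.2)]
r=cv2.minAreaRect((A[:,:2]*1000).astype(np.float32));print(len(A),r,np.median(A[:,2]))
tgt(.483,.117,-.008,31.8)
```

```text
4909 ((479.03582763671875, 122.7713623046875), (26.37315559387207, 94.84015655517578), 31.346078872680664) 0.025700136537789575
shift [-2.3 -0.7 76.4] spin -0.1 eef [0.4824 0.1193 0.0684] t 10.65 q [ 0.038   0.0822  2.1192 -0.      0.9402 -0.5144]
```

Aligned within 1 mm. Descend 76 mm and grip.

Call:
{"name": "step_arm", "arguments": {"commands": [{"gripper": 0,"x": -2,"y": -0.5,"z": 15,"spin": 0},{"gripper": 0,"x": 0,"y": 0,"z": 25,"spin": 0},{"gripper": 0,"x": 0,"y": 0,"z": 20,"spin": 0},{"gripper": 0,"x": 0,"y": 0,"z": 12,"spin": 0},{"gripper": 0,"x": 0,"y": 0,"z": 4,"spin": 0},{"gripper": 0,"x": 0,"y": 0,"z": 0,"spin": 0},{"gripper": 1,"x": 0,"y": 0,"z": 0,"spin": 0},{"gripper": 1,"x": 0,"y": 0,"z": 0,"spin": 0},{"gripper": 1,"x": 0,"y": 0,"z": 0,"spin": 0},{"gripper": 1,"x": 0,"y": 0,"z": 0,"spin": 0}]}}

```text
time: 11.65
eef_pos: [0.4841, 0.1177, -0.0064]
tcp_rot: [0.487, 0.873, 0.001, 0.001]
contact_force: [0.1, -0.3, 4.4]
opening: 0.292
finger_force: 61.3
```

Gripped by the handle. Lift so the tip is about 91 mm up, turn toward the box, and move in front of it.

Call:
{"name": "step_arm", "arguments": {"commands": [{"gripper": 1,"x": 0,"y": 0,"z": -6,"spin": 0},{"gripper": 1,"x": 0,"y": 0,"z": -12,"spin": 0},{"gripper": 1,"x": 0,"y": 0,"z": -20,"spin": 0},{"gripper": 1,"x": 0,"y": 0,"z": -20,"spin": 0},{"gripper": 1,"x": 0,"y": 0,"z": -15,"spin": 0},{"gripper": 1,"x": 0,"y": 0,"z": -5,"spin": 0},{"gripper": 1,"x": 0,"y": 0,"z": 0,"spin": -4},{"gripper": 1,"x": 0,"y": 0,"z": 0,"spin": -8},{"gripper": 1,"x": 0,"y": 0,"z": 0,"spin": -8},{"gripper": 1,"x": 0,"y": 0,"z": 0,"spin": -8}]}}

```text
time: 12.65
eef_pos: [0.4823, 0.1176, 0.07]
tcp_rot: [0.259, 0.966, -0.0, -0.001]
contact_force: [0.6, 0.4, 0.2]
opening: 0.294
finger_force: 60.7
```

Call:
{"name": "step_arm", "arguments": {"commands": [{"gripper": 1,"x": 0,"y": 0,"z": 0,"spin": -8},{"gripper": 1,"x": 0,"y": 0,"z": 0,"spin": -8},{"gripper": 1,"x": 0,"y": 0,"z": 0,"spin": -6},{"gripper": 1,"x": 0,"y": 0,"z": 0,"spin": -3.4},{"gripper": 1,"x": 0,"y": -15,"z": 0,"spin": 0},{"gripper": 1,"x": 0,"y": -20,"z": 0,"spin": 0},{"gripper": 1,"x": 0,"y": -20,"z": 0,"spin": 0},{"gripper": 1,"x": 0,"y": -9,"z": 0,"spin": 0},{"gripper": 1,"x": 0,"y": 0,"z": 0,"spin": 0},{"gripper": 1,"x": 0,"y": 0,"z": 0,"spin": 0}]}}

```text
time: 13.65
eef_pos: [0.4773, 0.0541, 0.0703]
tcp_rot: [0.043, 0.999, 0.0, -0.0]
contact_force: [0.9, 0.5, -0.7]
opening: 0.29
finger_force: 60.6
```

Run:
```python
from h import *
tgt(.4893,.0533,.0715,85.16)
c=read_camera("top");T=cloud(c);save(c,"top3");np.save("top3",T);Q=T.reshape(-1,3)
ex=np.array([.9964,-.0844]);n=np.array([.0844,.9964]);o=np.array([.6705,.0238])
B=np.c_[(Q[:,:2]-o)@ex,(Q[:,:2]-o)@n,Q[:,2]]*1000
A=B[(B[:,2]>75)&(B[:,2]<115)&(B[:,0]>-130)&(B[:,0]<-36)&(abs(B[:,1]-14)<25)]
for a in range(-130,-36,12):
    m=A[(A[:,0]>=a)&(A[:,0]<a+12)];print(a,len(m),np.median(m,0) if len(m) else "",m[:,1].min() if len(m) else "",m[:,1].max() if len(m) else "")
im=cv2.imread("pics/top3.png")[100:220,200:320];cv2.imwrite("pics/crop3.png",cv2.resize(im,(600,600),interpolation=2))
s=get_state();print(s["opening"],s["finger_force"],s["contact_force"])
```

```text
shift [-12.    0.2  -1.2] spin -0.1 eef [0.4773 0.0541 0.0703] t 13.65 q [-0.0989  0.0425  2.1571  0.0004  0.9423 -1.5836]
-130 16 [-124.6777   13.6675   93.39  ] 10.650166497326213 17.791578551975363
-118 18 [-111.9646   14.4158   92.8728] 10.074657420522946 17.725571193869488
-106 15 [-100.2055   13.6934   93.4037] 10.79944485334448 16.56181398208489
-94 18 [-88.0326  13.7746  92.5021] 9.926067154744661 17.594073843138077
-82 12 [-77.1709  13.7043  93.1564] 10.929308264093734 16.548136400565276
-70 0   
-58 0   
-46 0   
0.29180293785684325 60.64751744270325 [ 0.1359 -0.1617  0.0967]
```

View pics/crop3.png

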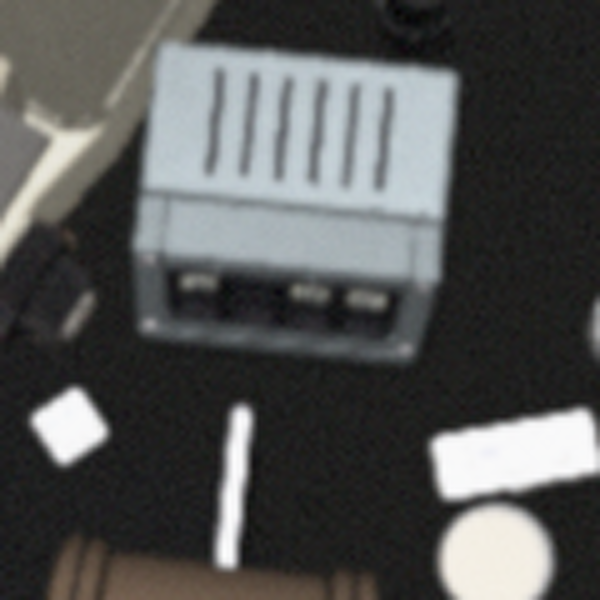

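The probe lines up with the second (dark, tilted-out) well near (254,290) in the crop: axis y = 13.7 mm vs 14, height 89 mm. Tip is about 73 mm in front of the pivots. Raise 1.5 mm and advance.

Call:
{"name": "step_arm", "arguments": {"commands": [{"gripper": 1,"x": -3,"y": 0,"z": -1.5,"spin": 0},{"gripper": 1,"x": -7,"y": 0,"z": 0,"spin": 0},{"gripper": 1,"x": -7,"y": 0,"z": 0,"spin": 0},{"gripper": 1,"x": -7,"y": 0,"z": 0,"spin": 0},{"gripper": 1,"x": -6,"y": 0,"z": 0,"spin": 0},{"gripper": 1,"x": -6,"y": 0,"z": 0,"spin": 0},{"gripper": 1,"x": -6,"y": 0,"z": 0,"spin": 0},{"gripper": 1,"x": -6,"y": 0,"z": 0,"spin": 0},{"gripper": 1,"x": -3,"y": 0,"z": 0,"spin": 0},{"gripper": 1,"x": 0,"y": 0,"z": 0,"spin": 0}]}}

```text
time: 14.7
eef_pos: [0.5287, 0.0494, 0.072]
tcp_rot: [0.043, 0.999, -0.0, 0.0]
contact_force: [-0.3, -0.3, 0.5]
opening: 0.29
finger_force: 60.6
```

Run:
```python
from h import *
s=get_state();print(s["eef_pos"],s["contact_force"])
c=read_camera("scene");save(c,"scene4");im=cv2.imread("pics/scene4.png")[120:210,175:265]
c=read_camera("top");save(c,"top4");im2=cv2.imread("pics/top4.png")[130:190,220:300]
cv2.imwrite("pics/crop4.png",np.hstack([cv2.resize(im,(400,400),interpolation=2),cv2.resize(im2,(400,400),interpolation=2)]))
```

```text
[0.5287 0.0494 0.072 ] [-0.3422 -0.3283  0.4573]
```

View pics/crop4.png

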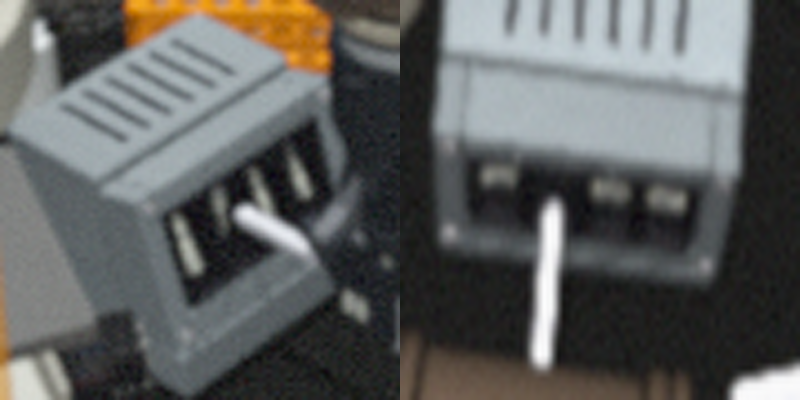

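The tip (right half, ~(553,205)) is centred on the second well; no force yet. Continue slowly.

Call:
{"name": "step_arm", "arguments": {"commands": [{"gripper": 1,"x": -2,"y": 0,"z": 0,"spin": 0},{"gripper": 1,"x": -2,"y": 0,"z": 0,"spin": 0},{"gripper": 1,"x": -2,"y": 0,"z": 0,"spin": 0},{"gripper": 1,"x": -2,"y": 0,"z": 0,"spin": 0},{"gripper": 1,"x": -2,"y": 0,"z": 0,"spin": 0},{"gripper": 1,"x": -1,"y": 0,"z": 0,"spin": 0},{"gripper": 1,"x": -1,"y": 0,"z": 0,"spin": 0},{"gripper": 1,"x": -1,"y": 0,"z": 0,"spin": 0},{"gripper": 1,"x": 0,"y": 0,"z": 0,"spin": 0},{"gripper": 1,"x": 0,"y": 0,"z": 0,"spin": 0}]}}

```text
time: 15.8
eef_pos: [0.5412, 0.0484, 0.0719]
tcp_rot: [0.043, 0.999, -0.0, -0.0]
contact_force: [-0.3, -0.5, -0.4]
opening: 0.292
finger_force: 60.6
```

Call:
{"name": "step_arm", "arguments": {"commands": [{"gripper": 1,"x": -1,"y": 0,"z": 0,"spin": 0},{"gripper": 1,"x": -1,"y": 0,"z": 0,"spin": 0},{"gripper": 1,"x": -1,"y": 0,"z": 0,"spin": 0},{"gripper": 1,"x": -1,"y": 0,"z": 0,"spin": 0},{"gripper": 1,"x": -1,"y": 0,"z": 0,"spin": 0},{"gripper": 1,"x": -1,"y": 0,"z": 0,"spin": 0},{"gripper": 1,"x": -1,"y": 0,"z": 0,"spin": 0},{"gripper": 1,"x": 0,"y": 0,"z": 0,"spin": 0},{"gripper": 1,"x": 0,"y": 0,"z": 0,"spin": 0},{"gripper": 1,"x": 0,"y": 0,"z": 0,"spin": 0}]}}

```text
time: 16.8
eef_pos: [0.5478, 0.0479, 0.0718]
tcp_rot: [0.043, 0.999, 0.0, -0.0]
contact_force: [-4.0, 0.3, 0.5]
opening: 0.294
finger_force: 60.8
```

Now 4 N: the rocker is turning. Push on to the stop.

Call:
{"name": "step_arm", "arguments": {"commands": [{"gripper": 1,"x": -1,"y": 0,"z": 0,"spin": 0},{"gripper": 1,"x": -1,"y": 0,"z": 0,"spin": 0},{"gripper": 1,"x": -1,"y": 0,"z": 0,"spin": 0},{"gripper": 1,"x": -1,"y": 0,"z": 0,"spin": 0},{"gripper": 1,"x": 0,"y": 0,"z": 0,"spin": 0},{"gripper": 1,"x": 0,"y": 0,"z": 0,"spin": 0},{"gripper": 1,"x": 0,"y": 0,"z": 0,"spin": 0},{"gripper": 1,"x": 0,"y": 0,"z": 0,"spin": 0},{"gripper": 1,"x": 0,"y": 0,"z": 0,"spin": 0},{"gripper": 1,"x": 0,"y": 0,"z": 0,"spin": 0}]}}

```text
time: 17.8
eef_pos: [0.5524, 0.0474, 0.0721]
tcp_rot: [0.043, 0.999, -0.0, 0.0]
contact_force: [-1.2, 0.1, 1.2]
opening: 0.293
finger_force: 60.8
```

Call:
{"name": "step_arm", "arguments": {"commands": [{"gripper": 1,"x": -1,"y": 0,"z": 0,"spin": 0},{"gripper": 1,"x": -1,"y": 0,"z": 0,"spin": 0},{"gripper": 1,"x": -1,"y": 0,"z": 0,"spin": 0},{"gripper": 1,"x": 0,"y": 0,"z": 0,"spin": 0},{"gripper": 1,"x": 0,"y": 0,"z": 0,"spin": 0},{"gripper": 1,"x": 0,"y": 0,"z": 0,"spin": 0},{"gripper": 1,"x": 0,"y": 0,"z": 0,"spin": 0},{"gripper": 1,"x": 0,"y": 0,"z": 0,"spin": 0},{"gripper": 1,"x": 0,"y": 0,"z": 0,"spin": 0},{"gripper": 1,"x": 0,"y": 0,"z": 0,"spin": 0}]}}

```text
time: 18.8
eef_pos: [0.5543, 0.0473, 0.0717]
tcp_rot: [0.043, 0.999, 0.0, -0.001]
contact_force: [-5.1, 0.7, 2.4]
opening: 0.29
finger_force: 61.1
```

Call:
{"name": "step_arm", "arguments": {"commands": [{"gripper": 1,"x": -1,"y": 0,"z": 0,"spin": 0},{"gripper": 1,"x": -1,"y": 0,"z": 0,"spin": 0},{"gripper": 1,"x": -1,"y": 0,"z": 0,"spin": 0},{"gripper": 1,"x": 0,"y": 0,"z": 0,"spin": 0},{"gripper": 1,"x": 0,"y": 0,"z": 0,"spin": 0},{"gripper": 1,"x": 0,"y": 0,"z": 0,"spin": 0},{"gripper": 1,"x": 0,"y": 0,"z": 0,"spin": 0},{"gripper": 1,"x": 0,"y": 0,"z": 0,"spin": 0},{"gripper": 1,"x": 0,"y": 0,"z": 0,"spin": 0},{"gripper": 1,"x": 0,"y": 0,"z": 0,"spin": 0}]}}

```text
time: 19.8
eef_pos: [0.5544, 0.0473, 0.0708]
tcp_rot: [0.043, 0.999, 0.0, -0.005]
contact_force: [-12.8, 0.7, 5.8]
opening: 0.29
finger_force: 61.6
```

Hard stop: 3 mm commanded, 0.1 mm moved, 13 N. Total travel ≈ 7 mm as expected. Back out and look.

Call:
{"name": "step_arm", "arguments": {"commands": [{"gripper": 1,"x": 3,"y": 0,"z": 0,"spin": 0},{"gripper": 1,"x": 5,"y": 0,"z": 0,"spin": 0},{"gripper": 1,"x": 6,"y": 0,"z": 0,"spin": 0},{"gripper": 1,"x": 8,"y": 0,"z": 0,"spin": 0},{"gripper": 1,"x": 12,"y": 0,"z": 0,"spin": 0},{"gripper": 1,"x": 12,"y": 0,"z": 0,"spin": 0},{"gripper": 1,"x": 12,"y": 0,"z": 0,"spin": 0},{"gripper": 1,"x": 12,"y": 0,"z": 0,"spin": 0},{"gripper": 1,"x": 10,"y": 0,"z": 0,"spin": 0},{"gripper": 1,"x": 0,"y": 0,"z": 0,"spin": 0}]}}

```text
time: 20.8
eef_pos: [0.4768, 0.0541, 0.0717]
tcp_rot: [0.043, 0.999, 0.0, -0.0]
contact_force: [0.6, -0.5, 0.3]
opening: 0.292
finger_force: 60.7
```

Run:
```python
from h import *
s=get_state();print(s["eef_pos"],s["contact_force"])
c=read_camera("scene");save(c,"scene5");im=cv2.imread("pics/scene5.png")[120:210,175:265]
c=read_camera("top");save(c,"top5");im2=cv2.imread("pics/top5.png")[130:190,220:300]
cv2.imwrite("pics/crop5.png",np.hstack([cv2.resize(im,(400,400),interpolation=2),cv2.resize(im2,(400,400),interpolation=2)]))
```

```text
[0.4768 0.0541 0.0717] [ 0.5621 -0.4963  0.3119]
```

View pics/crop5.png

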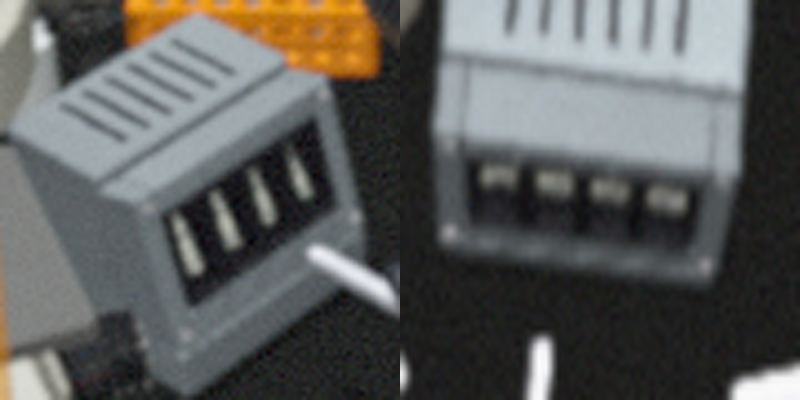

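All four rockers now look alike. Lower the probe right here, clear of everything.

Call:
{"name": "step_arm", "arguments": {"commands": [{"gripper": 1,"x": 0,"y": 0,"z": 10,"spin": 0},{"gripper": 1,"x": 0,"y": 0,"z": 15,"spin": 0},{"gripper": 1,"x": 0,"y": 0,"z": 15,"spin": 0},{"gripper": 1,"x": 0,"y": 0,"z": 12,"spin": 0},{"gripper": 1,"x": 0,"y": 0,"z": 10,"spin": 0},{"gripper": 1,"x": 0,"y": 0,"z": 7,"spin": 0},{"gripper": 1,"x": 0,"y": 0,"z": 4,"spin": 0},{"gripper": 1,"x": 0,"y": 0,"z": 2,"spin": 0},{"gripper": 1,"x": 0,"y": 0,"z": 1,"spin": 0},{"gripper": 1,"x": 0,"y": 0,"z": 0,"spin": 0}]}}

```text
time: 21.9
eef_pos: [0.4788, 0.0538, -0.0037]
tcp_rot: [0.043, 0.999, -0.0, 0.0]
contact_force: [-0.3, 0.6, -0.8]
opening: 0.294
finger_force: 60.7
```

Call:
{"name": "step_arm", "arguments": {"commands": [{"gripper": 1,"x": 0,"y": 0,"z": 1,"spin": 0},{"gripper": 1,"x": 0,"y": 0,"z": 1,"spin": 0},{"gripper": 1,"x": 0,"y": 0,"z": 0,"spin": 0},{"gripper": 1,"x": 0,"y": 0,"z": 0,"spin": 0},{"gripper": 1,"x": 0,"y": 0,"z": 0,"spin": 0},{"gripper": 1,"x": 0,"y": 0,"z": 0,"spin": 0},{"gripper": 1,"x": 0,"y": 0,"z": 0,"spin": 0},{"gripper": 1,"x": 0,"y": 0,"z": 0,"spin": 0},{"gripper": 1,"x": 0,"y": 0,"z": 0,"spin": 0},{"gripper": 1,"x": 0,"y": 0,"z": 0,"spin": 0}]}}

```text
time: 22.9
eef_pos: [0.4785, 0.0538, -0.0061]
tcp_rot: [0.043, 0.999, -0.0, 0.0]
contact_force: [0.3, -0.5, -1.2]
opening: 0.292
finger_force: 60.7
```

Call:
{"name": "step_arm", "arguments": {"commands": [{"gripper": 1,"x": 0,"y": 0,"z": 0.5,"spin": 0},{"gripper": 1,"x": 0,"y": 0,"z": 0.3,"spin": 0},{"gripper": 1,"x": 0,"y": 0,"z": 0,"spin": 0},{"gripper": 0.3,"x": 0,"y": 0,"z": 0,"spin": 0},{"gripper": 0.1,"x": 0,"y": 0,"z": 0,"spin": 0},{"gripper": 0,"x": 0,"y": 0,"z": 0,"spin": 0},{"gripper": 0,"x": 0,"y": 0,"z": 0,"spin": 0},{"gripper": 0,"x": 0,"y": 0,"z": 0,"spin": 0},{"gripper": 0,"x": 0,"y": 0,"z": 0,"spin": 0},{"gripper": 0,"x": 0,"y": 0,"z": 0,"spin": 0}]}}

```text
time: 23.9
eef_pos: [0.4784, 0.0538, -0.0069]
tcp_rot: [0.043, 0.999, -0.0, -0.0]
contact_force: [-0.1, -0.3, -0.5]
opening: 0.5
finger_force: 0.0
```

Call:
{"name": "step_arm", "arguments": {"commands": [{"gripper": 0,"x": 0,"y": 0,"z": -8,"spin": 0},{"gripper": 0,"x": 0,"y": 0,"z": -15,"spin": 0},{"gripper": 0,"x": 0,"y": 0,"z": -25,"spin": 0},{"gripper": 0,"x": 0,"y": 0,"z": -30,"spin": 0},{"gripper": 0,"x": 0,"y": 0,"z": -30,"spin": 0},{"gripper": 0,"x": 0,"y": 0,"z": -15,"spin": 0},{"gripper": 0,"x": 0,"y": 0,"z": 0,"spin": 0},{"gripper": 0,"x": 0,"y": 0,"z": 0,"spin": 0},{"gripper": 0,"x": 0,"y": 0,"z": 0,"spin": 0},{"gripper": 0,"x": 0,"y": 0,"z": 0,"spin": 0}]}}

```text
time: 24.9
eef_pos: [0.4774, 0.0539, 0.1146]
tcp_rot: [0.043, 0.999, 0.0, -0.001]
contact_force: [0.2, 0.5, 0.6]
opening: 0.499
finger_force: 0.0
```

Run:
```python
from h import *
c,P,s=wrist();Q=P.reshape(-1,3);print(s["opening"],s["eef_pos"])
A=Q[(Q[:,2]>.018)&(Q[:,2]<.04)&(Q[:,0]>.4)&(Q[:,0]<.56)&(Q[:,1]>.0)&(Q[:,1]<.11)]
print(len(A),cv2.minAreaRect((A[:,:2]*1000).astype(np.float32)),np.median(A[:,2]))
c=read_camera("top");T=cloud(c).reshape(-1,3)
S=T[(T[:,0]>.54)&(T[:,0]<.615)&(abs(T[:,1]-.047)<.012)&(T[:,2]>.008)];print("shaft z",np.percentile(S[:,2],[5,50,95]))
```

```text
0.49887453426725664 [0.4774 0.0539 0.1146]
3466 ((488.5626220703125, 52.796607971191406), (26.456470489501953, 129.4799346923828), 85.0404052734375) 0.025751227869531088
shaft z [0.0141 0.0165 0.0203]
```

Probe lies flat (handle top 26 mm, shaft top ~17 mm), free and clear of the sleeve. Handing in.

```bash
python3 -c "
from plant import *
print(sign_off())"
```

```text
the job is handed in; nothing more can be done
None
```

I handed the job in at about 25 s: the odd rocker (second from the left) was pushed in to its stop with the probe tip, and the probe lies flat on the desk, let go and well clear of the sleeve; the hand-in returned no verdict.

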